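# Close and latch the tool case

### The arm

A 6-joint arm with a two-finger parallel gripper is mounted at the origin on a cart in front of the work surface, level with it; the furniture and walls round the work are solid. World frame = base frame: x ahead of the robot, y to its left, z up, the work surface at z = 0. Lengths are in m, angles in rad, forces in N, time in s.
With the tool pointing down it reaches from about 0.3 to 0.775 m from the base axis. Payload 14.6 kg.
Tool frame: the origin (TCP) lies between the finger pads; the fingertips stand 14 mm ahead of it and the grasp point (between the pads) lies 5 mm behind it; z points along the fingers, y is the line along which they close (so a half turn about z gives the same grasp; the last joint's range is limited). The gripper opens to 85 mm and grips with 20 to 120 N. Pads are 22 mm wide; open, the fingers measure 114 mm over their backs; the gripper's body (76 mm by 85 mm) begins 54 mm behind the grasp point. The pads swing forward as they close: fully open they stand 13 mm farther back than shut.
Start: joints at [-1.292, 0.3, 1.521, -0, 1.321, -0.067], TCP at [0.186, -0.517, 0.245] pointing down, gripper open.
Joint ranges: [-3.03, 3.03], [-0.79, 2.21], [0.23, 2.52], [-1.04, 4.18], [0, 3.07], [-2.55, 2.55]. Speed limits (rad/s): [2.22, 2.22, 2.57, 3.14, 3.14, 3.14].

### API

Orientations are given as a unit quaternion [x, y, z, w].
In Python, from bench import observe, get_image, finish_job gives the robot as it stands.
- The arm moves only by the tool servo_tool, never from a script. Its argument "plan" is a list of rows, each an object of numbers: "claw": the finger opening in cm, from 0 to 8.54; "x", "y", "z": the shift along the world's x, y, z in cm; "wx", "wy", "wz": the turn, a rotation vector about the world's x, y, z in degrees. A call has 1 to 10 rows; each row shifts and turns the commanded pose from where the row before left it; what a row does not reach is not made up. A row lasts 1/12 s, in which the tool goes at most 41.7 mm and 7.16 degrees, less where a joint would pass 70% of its speed; a pose out of reach is approached as far as the arm can. A call is refused whole if a number of a shift passes 4.17 or a number of a turn 7.16, either way. A call with a gripper value outside its range is refused whole. The fingers move at their own pace and stop on an object; "force" is the grip in N (left out, the last holds). Time passes only in rows, so rows that do not move let the fingers close. It gives the time, the measured TCP pose, the force, the opening and the grip force at its end, in the units of the state.
- observe(): the state, without advancing time (a new reading comes with each control period).
- get_image(name): name is "scene" or "top" or "wrist"; returns a dict with "img" (400x640x3 uint8, red, green, blue), "vertical_fov" (degrees; the focal length in pixels is half the picture's height over the tangent of half this angle, whatever the lens; pixels are square), "cx", "cy" (the principal point, pixels), "k1" (the pictures are not rectified: a ray, as slopes to the right and down, at radius r is drawn at 1 + k1 r^2 times it, then the intrinsics apply), "pose" (4x4, takes a point from camera to world coordinates). Camera axes: x right, y up, looking along -z (the intrinsics and any distortion apply to the point x, -y, -z); pixel columns grow to the right and rows downward; lengths in m; the calibration is good to about 2 mm. A picture is of the moment at which its call begins. There is no depth.
- finish_job(): hands the job in; it is judged then, once.
The state is a dict: "time": time; "q": joint angles; "qvel": joint speeds; "joint_torque": joint torques, N m; "tool_pos": TCP position; "tcp_rot": TCP orientation; "ft_force": force on the tool from outside, world axes, zero at the start; "wrist_torque": the same for the moment, N m; "grip_width": finger opening in m; "gripper_force": force on a finger pad.
Only numpy, scipy, OpenCV 4.12 (cv2) and the standard library are available. Lean on these libraries where they do the work, as an engineer would, in place of code of your own. Each camera call takes 0.05 s, during which the arm holds its last target. There are 200 camera calls.

### The job

The lesson is over: shut the lid of the grey tool case, hook the latch's wire loop over the keeper on the lid, and push the latch lever down past centre until it is fully home, so that the case is clamped shut. Leave the mug, the roll of tape and the pencil where they are.

Things in the scene. Friction and masses are not known exactly. Their poses are not given: they have to be found in the camera images.
- case: Grey metal tool case, 160 deep (x) x 240 wide (y) x 165 mm high shut (box 135, lid 30); heavy, does not shift. Origin: centre of its underside. x points from its front face (x = -80) to the rear, y left seen from the front, z up. Latch in the middle of the front; lid hinged at the rear rim. A folded handle lies on the lid's rear half, 13 mm high; the front 80 mm of the lid's top are free.
- case_lid (a joint): Lid angle, rad: 0 = shut, grows as it opens (starts 0.5 to 0.85). It turns about the line x = +80, z = 135 mm of the case's frame, which runs along y. The hinge is stiff and holds the lid where it is left; a light push of 1 to 2 N on its front closes it.
- lid_front (a point): Point on the lid's top face, mid-width, 18 mm behind its front edge: a place to push the lid shut. In the lid's frame it lies 142 mm in front of the hinge line and 30 mm above it. Axes: the lid's; with the lid shut, the case's.
- keeper_seat (a point): Seat in the keeper, a bent steel hook on the middle of the lid's front: a shelf 26 mm wide and 26 mm deep, with a lip at its outer end, 10 mm above the shelf, 3 mm thick, inner side 23 mm from the lid's face. The point is the centre of the loop's bar when hooked: 3 mm above the shelf, 17 mm from the face; lid shut: x = -97, y = 0, z = 150 mm in the case's frame. Axes as the lid's.
- lever_pivot (a point): Pin on which the latch lever turns, on the front of the case at x = -98, y = 0, z = 100 mm in the case's frame; it runs along y. Axes as the case's.
- latch_lever (a joint): Lever angle, rad: 0 = clamped (hanging down along the case's front, tip leaning 0.2 rad towards the case, at its stop); grows as it swings out and up: 1.77 = level; starts 2.55 to 2.85, raised. Below dead centre (0.2) the loop's pull holds it. It stays where left (0.07 N m). With the loop hooked, slack ends near 1.1; the pull then grows to 25 N, some 3 N at the tip overcomes it.
- lever_tip (a point): End of the steel lever: a plate 24 mm wide, 4 mm thick, 82 mm long from its pin to this point; the last 18 mm are a thumb tab bent slightly outward. Axes: the case's when the lever is clamped.
- loop (a joint): Swing of the wire loop on its pin in the lever, rad: 0 when clamped, grows as the loop falls outward, away from the case. That pin lies 18 mm from the lever's pin, towards the lever's tip. The loop's lean from upright, outward positive, is 0.04 + this value - the lever's value. It swings freely; at 3.2 it rests on the raised lever, and so it starts.
- loop_bar (a point): Middle of the cross bar of the wire loop (U-bolt, 6 mm round steel, 46 mm wide over its legs, 34 between; they straddle lever and keeper). The bar lies 63 mm from the loop's pin; the legs are sprung and lengthen up to 5 mm when pulled. To hook it, bring the bar over the lip and down into the trough between lip and lid. Axes: the case's when clamped.
- mug_mid (a point): White mug, 78 mm in diameter, 97 mm high, standing left of the case; bystander. The point is half-way up its axis.
- tape_mid (a point): Roll of brown parcel tape lying flat, 96 mm across, 48 mm high, right of the case; bystander. The point is half-way up its axis.
- pencil_mid (a point): Yellow pencil, 165 mm long, lying on the table to the left of the latch, in front of the case; bystander. The point is its middle.

How it is judged:
On the way, in this order (a step that is already met when the one before it is completed fails the run):
1. the lid is shut (value of joint case_lid below 0.02 rad), for 0.2 s.
2. the loop's cross bar lies in the keeper, behind its lip (value of joint case_lid below 0.03 rad and z of loop_bar in the frame of keeper_seat between -0.004 and 0.006 m and x of loop_bar in the frame of keeper_seat between -0.007 and 0.015 m), for 0.1 s.
At the end, for the whole second after the job is handed in: The lid is shut (within 0.015 rad), the loop's cross bar sits down in the keeper behind its lip (within 4 mm of the seat in height), and the lever is past centre and home (within 0.08 rad of its stop) and at rest (value of joint case_lid below 0.015 rad and value of joint latch_lever below 0.08 rad and z of loop_bar in the frame of keeper_seat between -0.004 and 0.004 m and x of loop_bar in the frame of keeper_seat between -0.007 and 0.015 m and velocity of joint latch_lever between -0.05 and 0.05 rad/s); the robot touches nothing.
It fails at once if the mug is pushed more than 25 mm (distance of mug_mid from where it was at the start of the episode above 0.025 m).
It fails at once if the roll of tape is pushed more than 25 mm (distance of tape_mid from where it was at the start of the episode above 0.025 m).
It fails at once if the pencil is pushed more than 25 mm (distance of pencil_mid from where it was at the start of the episode above 0.025 m).
It also fails if it takes over 58 s, if anything falls off the work surface, if the arm or the gripper's body presses on something with over 40 N, if the wrist force passes 120 N, or if a joint passes its speed limit or range.

## Working session

There is one attempt and no reset: what is moved stays moved. The work goes in short steps, Python scripts to look and compute and a tool call to move; the robot and the scene stay as the last step left them, time stands still between calls to the robot, and variables do not carry over. Pictures are saved under pics/ and viewed, at most 10 in all, crops included, and the job is handed in when it is done.

Besides the shell and the picture viewer there is one more tool, called after "Emit:" as name(argument=value, ...), one argument or row to a line, values as JSON. servo_tool: Moves the arm, as the interface text tells. Its arguments: {"type":"object","properties":{"plan":{"type":"array","items":{"type":"object","properties":{"claw":{"type":"number"},"x":{"type":"number"},"y":{"type":"number"},"z":{"type":"number"},"wx":{"type":"number"},"wy":{"type":"number"},"wz":{"type":"number"}}}},"force":{"type":"number"}},"required":["plan"]}

```bash
mkdir -p pics; cat > h.py <<'E'
import numpy as np, cv2
from bench import observe, get_image
def snap(n,f=None):
    d=get_image(n)
    if f: cv2.imwrite('pics/'+f,d['img'][:,:,::-1])
    return d
def K(d):
    f=200/np.tan(np.radians(d['vertical_fov'])/2); return f
def ray(d,u,v):
    f=K(d); x,y=(u-d['cx'])/f,(v-d['cy'])/f
    r=rd=np.hypot(x,y)
    for _ in range(30): r=rd/(1+d['k1']*r*r)
    s=r/rd if rd>0 else 1
    P=np.array(d['pose']); w=P[:3,:3]@np.array([x*s,-y*s,-1]); return P[:3,3],w
def onz(d,u,v,z):
    o,w=ray(d,u,v); return o+w*(z-o[2])/w[2]
def proj(d,p):
    P=np.array(d['pose']); c=P[:3,:3].T@(np.array(p)-P[:3,3]); x,y=c[0]/-c[2],-c[1]/-c[2]
    s=1+d['k1']*(x*x+y*y); return d['cx']+K(d)*x*s,d['cy']+K(d)*y*s
def tri(d1,a,d2,b):
    o1,w1=ray(d1,*a);o2,w2=ray(d2,*b)
    s=np.linalg.lstsq(np.c_[w1,-w2],o2-o1,rcond=None)[0]
    p,q=o1+s[0]*w1,o2+s[1]*w2; return (p+q)/2,np.linalg.norm(p-q)
E
python3 - <<'E'
from h import *
a=snap('scene','s0.png');b=snap('top','t0.png')
for d in(a,b): print(np.round(d['pose'],3),d['vertical_fov'],d['k1'])
print(observe())
E
```

```text
[[-0.765  0.447 -0.465  0.228]
 [-0.644 -0.517  0.564  0.46 ]
 [ 0.012  0.73   0.683  0.699]
 [ 0.     0.     0.     1.   ]] 52.255167194670676 -0.1048599732430515
[[-0.007  1.    -0.025  0.6  ]
 [-1.    -0.008 -0.007 -0.045]
 [-0.007  0.025  1.     1.121]
 [ 0.     0.     0.     1.   ]] 47.4366244929686 -0.12494451915497654
{'time': 0.1, 'q': array([-1.29158732e+00,  3.00397899e-01,  1.52149541e+00, -1.62157249e-05,
        1.32068615e+00, -6.65770820e-02]), 'qvel': array([ 2.30457661e-05, -2.24726327e-03, -1.17070779e-03,  1.50391905e-04,
        1.67280798e-03,  3.71705049e-04]), 'joint_torque': array([ 7.25394402e-04, -5.44378102e+01, -3.62372053e+01, -6.85720852e-05,
        3.02858549e-03, -1.01239806e-05]), 'tool_pos': array([ 0.18637006, -0.51726654,  0.2447977 ]), 'tcp_rot': array([ 9.85090725e-01,  1.72034937e-01, -6.01681280e-05, -4.89783921e-04]), 'ft_force': array([-0.53580156,  0.28457141,  0.42886637]), 'wrist_torque': array([-0.03367718,  0.00228935,  0.02069461]), 'gripper_force': 0.0, 'grip_width': 0.08559156554999878}
```

View pics/s0.png

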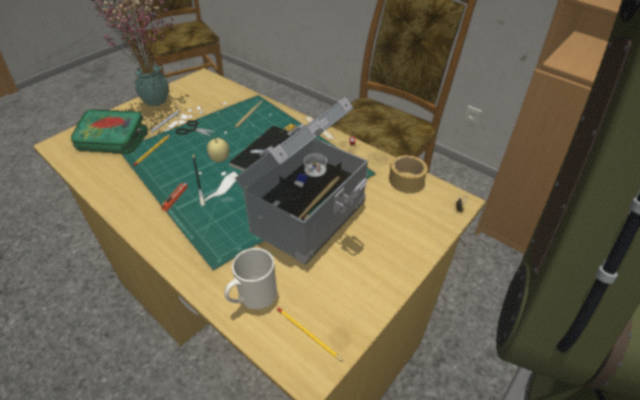

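View pics/t0.png

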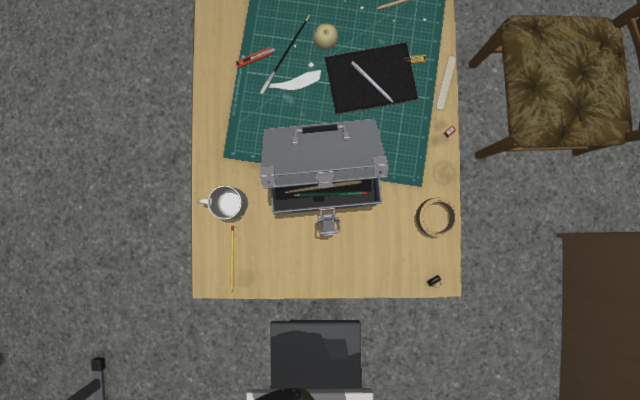

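```bash
python3 - <<'E'
from h import *
a=cv2.imread('pics/s0.png');b=cv2.imread('pics/t0.png')
c1=cv2.resize(b[110:250,250:400],None,fx=4,fy=4,interpolation=cv2.INTER_CUBIC)
cv2.imwrite('pics/tc.png',c1)
c2=cv2.resize(a[85:270,230:400],None,fx=3.2,fy=3.2,interpolation=cv2.INTER_CUBIC)
cv2.imwrite('pics/sc.png',c2)
E
```

```text
(no output)
```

View pics/tc.png

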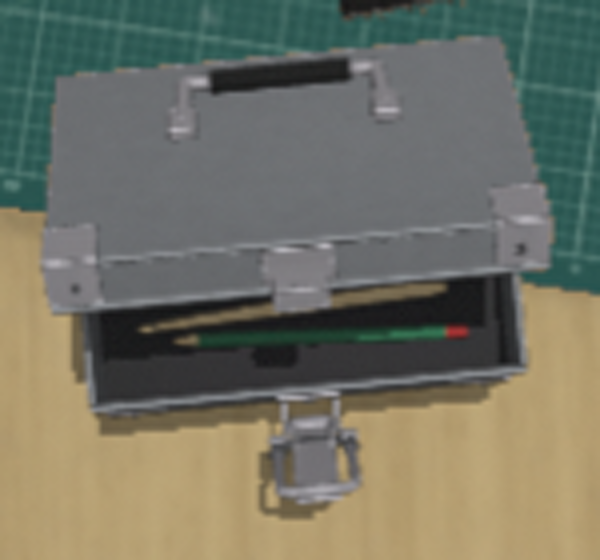

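View pics/sc.png

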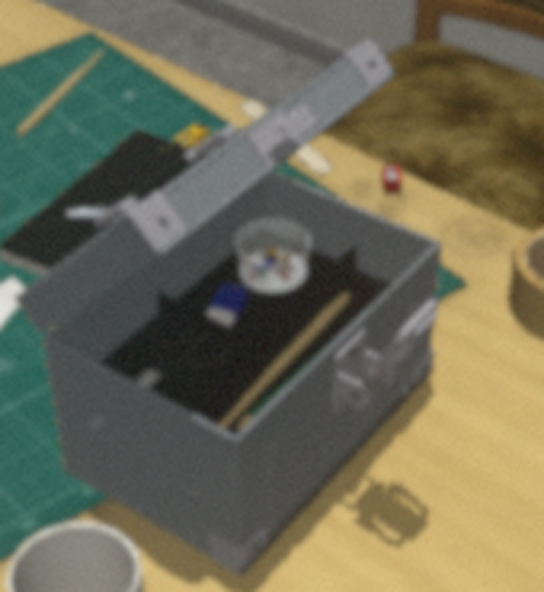

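```bash
cat > m.py <<'E'
from h import *
from scipy.optimize import least_squares
a=snap('scene');b=snap('top')
L1=onz(b,273.75,212.5,.135);R1=onz(b,381.5,203,.135)
L2=onz(a,304,220.3,.135);R2=onz(a,366.9,161,.135)
for n,p in zip('L1 R1 L2 R2'.split(),(L1,R1,L2,R2)): print(n,p.round(4))
for L,R in((L1,R1),(L2,R2)):
    v=L-R; print(np.linalg.norm(v), np.degrees(np.arctan2(-v[0],v[1])))
print('tri',tri(b,(273.75,212.5),a,(304,220.3)),tri(b,(381.5,203),a,(366.9,161)))
E
python3 m.py
```

```text
L1 [0.6019 0.067  0.135 ]
R1 [ 0.6208 -0.1669  0.135 ]
L2 [0.602  0.0678 0.135 ]
R2 [ 0.619  -0.1615  0.135 ]
0.23468122903293845 4.606884538155761
0.22995440452926216 4.252385092933725
tri (array([0.60212604, 0.06724011, 0.13443676]), np.float64(0.0004902579844747373)) (array([ 0.6215209 , -0.16701579,  0.1304817 ]), np.float64(0.0015616055774587353))
```

```bash
cat >> h.py <<'E'
PHI=np.radians(4.6); F=np.array([.6115,-.0495])
XH=np.array([np.cos(PHI),np.sin(PHI)]);YH=np.array([-XH[1],XH[0]])
def W(x,y,z): # case frame mm -> world m
    p=F+(x+80)/1000*XH+y/1000*YH; return np.array([*p,z/1000])
def C(p): q=np.array(p[:2])-F; return np.array([q@XH*1000-80,q@YH*1000,p[2]*1000])
E
python3 - <<'E'
from h import *
b=snap('top')
def t(u,v): return 250+u/4,110+v/4
for n,u,v,z in(('lever',317,465,.15),('bar',320,495,.168),('barL',275,490,.168),('barR',355,485,.168),('hingebracket',309,397,.12)):
    print(n,C(onz(b,*t(u,v),z)).round(1))
for th in np.arange(.5,.9,.05):
    c,s=np.cos(th),np.sin(th)
    e=proj(b,W(80-160*c+30*s,0,135+160*s+30*c)); l=proj(b,W(80-160*c,0,135+160*s)); k=proj(b,W(80-186*c+22*s,0,135+186*s+22*c))
    print(round(th,2),[tuple(np.round([(q[0]-250)*4,(q[1]-110)*4])) for q in(e,l,k)])
E
```

```text
lever [-119.9   -0.3  150. ]
bar [-135.1   -0.4  168. ]
barL [-130.5   22.8  168. ]
barR [-131.5  -19.1  168. ]
hingebracket [-83.2   0.6 120. ]
0.5 [(np.float64(304.0), np.float64(319.0)), (np.float64(307.0), np.float64(350.0)), (np.float64(309.0), np.float64(373.0))]
0.55 [(np.float64(304.0), np.float64(307.0)), (np.float64(306.0), np.float64(341.0)), (np.float64(308.0), np.float64(361.0))]
0.6 [(np.float64(302.0), np.float64(295.0)), (np.float64(305.0), np.float64(332.0)), (np.float64(307.0), np.float64(348.0))]
0.65 [(np.float64(301.0), np.float64(282.0)), (np.float64(305.0), np.float64(322.0)), (np.float64(306.0), np.float64(334.0))]
0.7 [(np.float64(300.0), np.float64(268.0)), (np.float64(304.0), np.float64(311.0)), (np.float64(305.0), np.float64(319.0))]
0.75 [(np.float64(299.0), np.float64(253.0)), (np.float64(303.0), np.float64(300.0)), (np.float64(304.0), np.float64(304.0))]
0.8 [(np.float64(298.0), np.float64(238.0)), (np.float64(302.0), np.float64(287.0)), (np.float64(302.0), np.float64(287.0))]
0.85 [(np.float64(296.0), np.float64(223.0)), (np.float64(301.0), np.float64(274.0)), (np.float64(301.0), np.float64(270.0))]
```

Emit:
servo_tool(
  plan=[
    {"z": 4,"claw": 0,"wz": -5},
    {"z": 4,"x": 3,"y": 3,"wz": -5,"claw": 0},
    {"x": 3,"y": 3,"wz": -5.2,"claw": 0},
    {"x": 3,"y": 3,"claw": 0},
    {"x": 3,"y": 3,"claw": 0},
    {"x": 3,"y": 3,"claw": 0},
    {"x": 3,"y": 3,"claw": 0},
  ],
)

```text
invalid input at $.plan[0]: expected keys claw, x, y, z, wx, wy, wz
```

Emit:
servo_tool(
  plan=[
    {"x": 0,"y": 0,"z": 4,"wx": 0,"wy": 0,"wz": -5,"claw": 0},
    {"x": 1,"y": 1,"z": 3.5,"wx": 0,"wy": 0,"wz": -5,"claw": 0},
    {"x": 2.6,"y": 2.5,"z": 0.5,"wx": 0,"wy": 0,"wz": -5.2,"claw": 0},
    {"x": 2.6,"y": 2.5,"z": 0,"wx": 0,"wy": 0,"wz": 0,"claw": 0},
    {"x": 2.6,"y": 2.5,"z": 0,"wx": 0,"wy": 0,"wz": 0,"claw": 0},
    {"x": 2.6,"y": 2.5,"z": 0,"wx": 0,"wy": 0,"wz": 0,"claw": 0},
    {"x": 2.6,"y": 2.5,"z": 0,"wx": 0,"wy": 0,"wz": 0,"claw": 0},
    {"x": 2.6,"y": 2.5,"z": 0,"wx": 0,"wy": 0,"wz": 0,"claw": 0},
    {"x": 2.6,"y": 2.5,"z": 0,"wx": 0,"wy": 0,"wz": 0,"claw": 0},
    {"x": 2.6,"y": 2.5,"z": 0,"wx": 0,"wy": 0,"wz": 0,"claw": 0},
  ],
)

```text
time: 1.08
tool_pos: [0.4054, -0.3059, 0.3253]
tcp_rot: [0.999, 0.04, 0.0, 0.0]
ft_force: [0.5, -0.9, -0.5]
grip_width: 0.0001
gripper_force: 0.0
```

Emit:
servo_tool(
  plan=[
    {"x": 2.85,"y": 2.62,"z": 0,"wx": 0,"wy": 0,"wz": 0,"claw": 0},
    {"x": 2.85,"y": 2.62,"z": 0,"wx": 0,"wy": 0,"wz": 0,"claw": 0},
    {"x": 2.85,"y": 2.62,"z": 0,"wx": 0,"wy": 0,"wz": 0,"claw": 0},
    {"x": 2.85,"y": 2.62,"z": 0,"wx": 0,"wy": 0,"wz": 0,"claw": 0},
    {"x": 2.85,"y": 2.62,"z": 0,"wx": 0,"wy": 0,"wz": 0,"claw": 0},
    {"x": 2.85,"y": 2.62,"z": 0,"wx": 0,"wy": 0,"wz": 0,"claw": 0},
    {"x": 2.85,"y": 2.62,"z": 0,"wx": 0,"wy": 0,"wz": 0,"claw": 0},
    {"x": 2.85,"y": 2.62,"z": 0,"wx": 0,"wy": 0,"wz": 0,"claw": 0},
    {"x": 2.85,"y": 2.62,"z": 0,"wx": 0,"wy": 0,"wz": 0,"claw": 0},
    {"x": 2.0,"y": 1.8,"z": 0,"wx": 0,"wy": 0,"wz": 0,"claw": 0},
  ],
)

```text
time: 1.92
tool_pos: [0.6825, -0.0509, 0.3246]
tcp_rot: [0.999, 0.041, -0.0, -0.0]
ft_force: [0.6, 0.1, 0.5]
grip_width: -0.0001
gripper_force: 0.0
```

Emit:
servo_tool(
  plan=[
    {"x": 1,"y": 0.4,"z": 0,"wx": 0,"wy": 0,"wz": 0,"claw": 0},
    {"x": 1,"y": 0.3,"z": -1,"wx": 0,"wy": 0,"wz": 0,"claw": 0},
    {"x": 0,"y": 0,"z": -2,"wx": 0,"wy": 0,"wz": 0,"claw": 0},
    {"x": 0,"y": 0,"z": -1.5,"wx": 0,"wy": 0,"wz": 0,"claw": 0},
    {"x": 0,"y": 0,"z": -1,"wx": 0,"wy": 0,"wz": 0,"claw": 0},
    {"x": -0.5,"y": -0.04,"z": -0.5,"wx": 0,"wy": 0,"wz": 0,"claw": 0},
    {"x": -0.5,"y": -0.04,"z": -0.5,"wx": 0,"wy": 0,"wz": 0,"claw": 0},
    {"x": -0.5,"y": -0.04,"z": -0.5,"wx": 0,"wy": 0,"wz": 0,"claw": 0},
    {"x": -0.5,"y": -0.04,"z": -0.5,"wx": 0,"wy": 0,"wz": 0,"claw": 0},
    {"x": -0.6,"y": -0.04,"z": -0.7,"wx": 0,"wy": 0,"wz": 0,"claw": 0},
  ],
)

```text
time: 2.75
tool_pos: [0.6749, -0.0488, 0.244]
tcp_rot: [0.999, 0.04, 0.001, 0.0]
ft_force: [-0.2, -0.7, 2.9]
grip_width: 0.0003
gripper_force: 0.8
```

Emit:
servo_tool(
  plan=[
    {"x": -0.5,"y": -0.04,"z": -0.5,"wx": 0,"wy": 0,"wz": 0,"claw": 0},
    {"x": -0.5,"y": -0.04,"z": -0.6,"wx": 0,"wy": 0,"wz": 0,"claw": 0},
    {"x": -0.5,"y": -0.04,"z": -0.6,"wx": 0,"wy": 0,"wz": 0,"claw": 0},
    {"x": -0.4,"y": -0.04,"z": -0.7,"wx": 0,"wy": 0,"wz": 0,"claw": 0},
    {"x": -0.4,"y": -0.04,"z": -0.7,"wx": 0,"wy": 0,"wz": 0,"claw": 0},
    {"x": -0.4,"y": -0.04,"z": -0.7,"wx": 0,"wy": 0,"wz": 0,"claw": 0},
    {"x": -0.3,"y": -0.04,"z": -0.7,"wx": 0,"wy": 0,"wz": 0,"claw": 0},
  ],
)

```text
time: 3.33
tool_pos: [0.6446, -0.0515, 0.1977]
tcp_rot: [0.999, 0.04, 0.0, -0.0]
ft_force: [0.4, -0.4, 0.2]
grip_width: 0.0003
gripper_force: 0.3
```

Emit:
servo_tool(
  plan=[
    {"x": -0.2,"y": 0,"z": -0.5,"wx": 0,"wy": 0,"wz": 0,"claw": 0},
    {"x": -0.1,"y": 0,"z": -0.5,"wx": 0,"wy": 0,"wz": 0,"claw": 0},
    {"x": 0,"y": 0,"z": -0.5,"wx": 0,"wy": 0,"wz": 0,"claw": 0},
    {"x": 0,"y": 0,"z": -0.3,"wx": 0,"wy": 0,"wz": 0,"claw": 0},
    {"x": 0,"y": 0,"z": -0.2,"wx": 0,"wy": 0,"wz": 0,"claw": 0},
    {"x": 0,"y": 0,"z": 0,"wx": 0,"wy": 0,"wz": 0,"claw": 0},
  ],
)

```text
time: 3.83
tool_pos: [0.642, -0.0514, 0.179]
tcp_rot: [0.999, 0.04, 0.0, 0.0]
ft_force: [-4.1, 0.6, 7.9]
grip_width: -0.0001
gripper_force: 3.7
```

Emit:
servo_tool(
  plan=[
    {"x": 0,"y": 0,"z": -0.1,"wx": 0,"wy": 0,"wz": 0,"claw": 0},
    {"x": 0,"y": 0,"z": 0,"wx": 0,"wy": 0,"wz": 0,"claw": 0},
    {"x": 0,"y": 0,"z": 0,"wx": 0,"wy": 0,"wz": 0,"claw": 0},
    {"x": 0,"y": 0,"z": 2,"wx": 0,"wy": 0,"wz": 0,"claw": 0},
    {"x": 0,"y": 0,"z": 4,"wx": 0,"wy": 0,"wz": 0,"claw": 0},
    {"x": -3,"y": -0.2,"z": 2.5,"wx": 0,"wy": 0,"wz": 0,"claw": 3.6},
    {"x": -4,"y": -0.3,"z": 0,"wx": 0,"wy": 0,"wz": 0,"claw": 3.6},
    {"x": -4,"y": -0.3,"z": 0,"wx": 0,"wy": 0,"wz": 0,"claw": 3.6},
    {"x": -4,"y": -0.3,"z": 0,"wx": 0,"wy": 0,"wz": 0,"claw": 3.6},
    {"x": -2,"y": -0.2,"z": 0,"wx": 0,"wy": 0,"wz": 0,"claw": 3.6},
  ],
)

```text
time: 4.67
tool_pos: [0.4688, -0.0644, 0.2624]
tcp_rot: [0.999, 0.04, 0.0, 0.0]
ft_force: [0.3, 0.5, 1.0]
grip_width: 0.0363
gripper_force: 0.0
```

```bash
python3 - <<'E'
from h import *
s=snap('scene');w=snap('wrist');t=snap('top')
c=lambda d,x0,x1,y0,y1,k:cv2.resize(d['img'][y0:y1,x0:x1],None,fx=k,fy=k,interpolation=cv2.INTER_CUBIC)[:,:,::-1]
A=c(s,270,400,120,245,3.1)[:380,:400];B=c(t,290,390,150,245,4)[:380,:400]
cv2.imwrite('pics/c1.png',np.hstack([A,B])); cv2.imwrite('pics/w1.png',w['img'][:,:,::-1])
st=observe();print(C(st['tool_pos']),st['grip_width'],st['time'])
E
```

```text
[-220.68589691   -3.81498977  263.15016158] 0.036270850872182354 4.8167
```

View pics/c1.png

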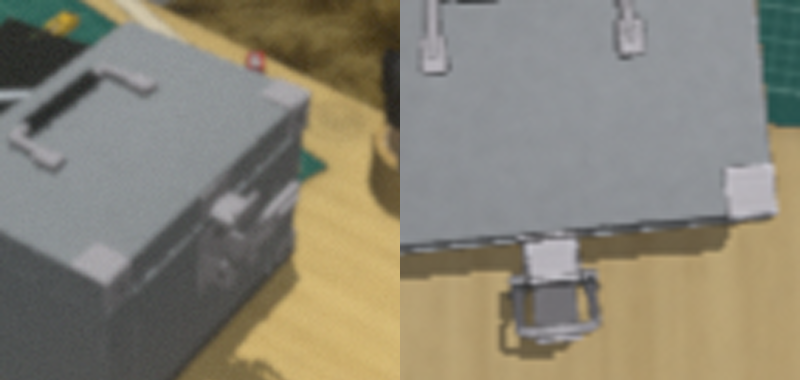

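View pics/w1.png

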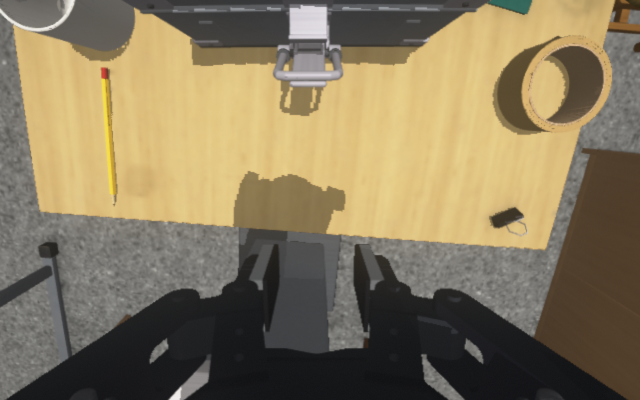

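Emit:
servo_tool(
  plan=[
    {"x": 0,"y": 0.38,"z": -3.3,"wx": 0,"wy": 0,"wz": 0,"claw": 3.2},
    {"x": 0,"y": 0,"z": -3.3,"wx": 0,"wy": 0,"wz": 0,"claw": 3.2},
    {"x": 0,"y": 0,"z": -3.3,"wx": 0,"wy": 0,"wz": 0,"claw": 3.2},
    {"x": 2.5,"y": 0.2,"z": 0,"wx": 0,"wy": 0,"wz": 0,"claw": 3.2},
    {"x": 2,"y": 0.16,"z": 0,"wx": 0,"wy": 0,"wz": 0,"claw": 3.2},
    {"x": 0,"y": 0,"z": 0,"wx": 0,"wy": 0,"wz": 0,"claw": 3.2},
  ],
)

```text
time: 5.32
tool_pos: [0.5201, -0.0567, 0.1623]
tcp_rot: [0.999, 0.041, 0.0, -0.0]
ft_force: [0.7, 0.4, -0.2]
grip_width: 0.0318
gripper_force: 0.0
```

```bash
python3 - <<'E'
from h import *
s=snap('scene');w=snap('wrist');t=snap('top')
c=lambda d,x0,x1,y0,y1,k:cv2.resize(d['img'][y0:y1,x0:x1],None,fx=k,fy=k,interpolation=cv2.INTER_CUBIC)[:,:,::-1]
A=c(s,270,400,120,245,3.1)[:380,:400];B=c(w,170,470,100,385,1.333)[:380,:400]
cv2.imwrite('pics/c2.png',np.hstack([A,B]))
st=observe();print(C(st['tool_pos']),st['grip_width'],st['time'])
E
```

```text
[-174.58072475    0.17664719  162.73689748] 0.03180383317362038 5.4667
```

View pics/c2.png

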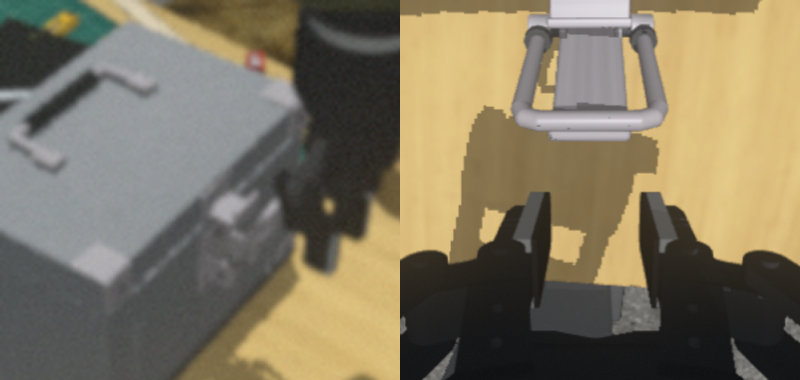

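Emit:
servo_tool(
  plan=[
    {"x": 0.7,"y": 0.06,"z": 0,"wx": 0,"wy": 0,"wz": 0,"claw": 3.2},
    {"x": 0.7,"y": 0.06,"z": 0,"wx": 0,"wy": 0,"wz": 0,"claw": 3.2},
    {"x": 0.7,"y": 0.06,"z": 0,"wx": 0,"wy": 0,"wz": 0,"claw": 3.2},
    {"x": 0.6,"y": 0.05,"z": 0,"wx": 0,"wy": 0,"wz": 0,"claw": 3.2},
    {"x": 0.5,"y": 0.04,"z": 0,"wx": 0,"wy": 0,"wz": 0,"claw": 3.2},
    {"x": 0.5,"y": 0.04,"z": 0,"wx": 0,"wy": 0,"wz": 0,"claw": 3.2},
    {"x": 0,"y": 0,"z": 0,"wx": 0,"wy": 0,"wz": 0,"claw": 3.2},
  ],
)

```text
time: 6.05
tool_pos: [0.5546, -0.0538, 0.1632]
tcp_rot: [0.999, 0.04, 0.0, -0.0]
ft_force: [-0.5, -0.6, -0.1]
grip_width: 0.0318
gripper_force: 0.0
```

Emit:
servo_tool(
  plan=[
    {"x": 0.5,"y": 0.04,"z": 0,"wx": 0,"wy": 0,"wz": 0,"claw": 3.2},
    {"x": 0.5,"y": 0.04,"z": 0,"wx": 0,"wy": 0,"wz": 0,"claw": 3.2},
    {"x": 0.5,"y": 0.04,"z": 0,"wx": 0,"wy": 0,"wz": 0,"claw": 3.2},
    {"x": 0.5,"y": 0.04,"z": 0,"wx": 0,"wy": 0,"wz": 0,"claw": 3.2},
    {"x": 0,"y": 0,"z": 0,"wx": 0,"wy": 0,"wz": 0,"claw": 3.2},
  ],
)

```text
time: 6.47
tool_pos: [0.5747, -0.0523, 0.1632]
tcp_rot: [0.999, 0.04, 0.0, 0.0]
ft_force: [-0.4, 0.1, 0.4]
grip_width: 0.0323
gripper_force: 0.0
```

```bash
python3 - <<'E'
from h import *
s=snap('scene');w=snap('wrist')
c=lambda d,x0,x1,y0,y1,k:cv2.resize(d['img'][y0:y1,x0:x1],None,fx=k,fy=k,interpolation=cv2.INTER_CUBIC)[:,:,::-1]
A=c(s,290,390,130,225,4)[:380,:400];B=c(w,170,470,100,385,1.333)[:380,:400]
cv2.imwrite('pics/c3.png',np.hstack([A,B]))
st=observe();print(C(st['tool_pos']),st['grip_width'],st['time'])
E
```

```text
[-117.62881512    0.22619304  163.11516922] 0.031872712524705915 6.5667
```

View pics/c3.png

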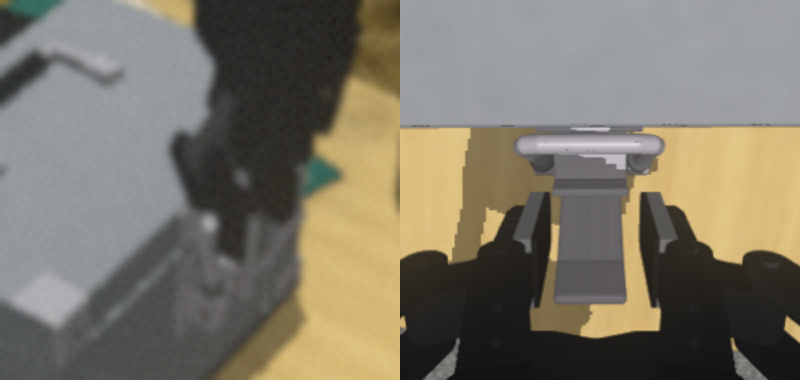

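Emit:
servo_tool(
  plan=[
    {"x": -0.4,"y": -0.03,"z": 0,"wx": 0,"wy": 0,"wz": 0,"claw": 3.2},
    {"x": 0,"y": 0,"z": 2,"wx": 0,"wy": 0,"wz": 0,"claw": 3.2},
    {"x": 0,"y": 0,"z": 3,"wx": 0,"wy": 0,"wz": 0,"claw": 3.2},
    {"x": -1.2,"y": -0.1,"z": 0,"wx": 0,"wy": 0,"wz": 0,"claw": 0},
    {"x": 0,"y": 0,"z": 0,"wx": 0,"wy": 0,"wz": 0,"claw": 0},
    {"x": 0,"y": 0,"z": 0,"wx": 0,"wy": 0,"wz": 0,"claw": 0},
    {"x": 0,"y": 0,"z": 0,"wx": 0,"wy": 0,"wz": 0,"claw": 0},
  ],
)

```text
time: 7.15
tool_pos: [0.5577, -0.0536, 0.2125]
tcp_rot: [0.999, 0.04, -0.001, -0.0]
ft_force: [0.6, 1.0, -0.6]
grip_width: 0.0001
gripper_force: 0.0
```

```bash
python3 - <<'E'
from h import *
s=snap('scene');w=snap('wrist')
c=lambda d,x0,x1,y0,y1,k:cv2.resize(d['img'][y0:y1,x0:x1],None,fx=k,fy=k,interpolation=cv2.INTER_CUBIC)[:,:,::-1]
A=c(s,290,390,130,225,4)[:380,:400];B=c(w,170,470,100,385,1.333)[:380,:400]
cv2.imwrite('pics/c4.png',np.hstack([A,B]))
st=observe();print(C(st['tool_pos']),st['grip_width'],st['time'])
E
```

```text
[-133.81701374    0.22360885  212.41715723] 7.438288262954075e-05 7.25
```

View pics/c4.png

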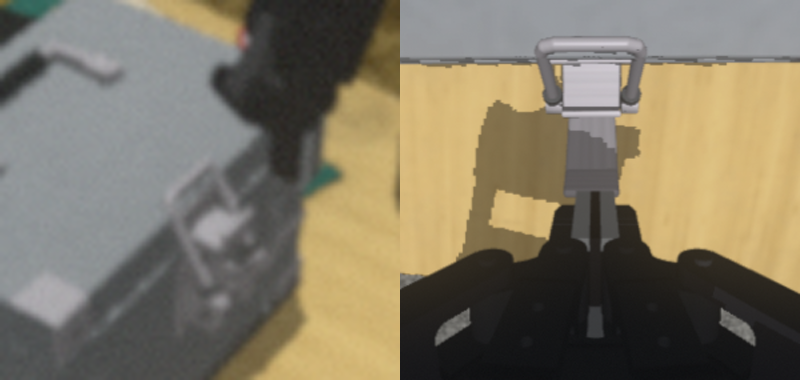

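Emit:
servo_tool(
  plan=[
    {"x": 0.4,"y": 0,"z": -2,"wx": 0,"wy": 0,"wz": 0,"claw": 0},
    {"x": 0,"y": 0,"z": -1,"wx": 0,"wy": 0,"wz": 0,"claw": 0},
    {"x": 0,"y": 0,"z": -0.6,"wx": 0,"wy": 0,"wz": 0,"claw": 0},
    {"x": -0.5,"y": -0.04,"z": -0.5,"wx": 0,"wy": 0,"wz": 0,"claw": 0},
    {"x": -0.5,"y": -0.04,"z": -0.4,"wx": 0,"wy": 0,"wz": 0,"claw": 0},
    {"x": -0.4,"y": -0.04,"z": -0.4,"wx": 0,"wy": 0,"wz": 0,"claw": 0},
  ],
)

```text
time: 7.75
tool_pos: [0.5477, -0.055, 0.1648]
tcp_rot: [0.999, 0.04, 0.001, 0.0]
ft_force: [1.0, -1.4, 0.3]
grip_width: -0.0003
gripper_force: 0.3
```

Emit:
servo_tool(
  plan=[
    {"x": -0.4,"y": -0.03,"z": -0.6,"wx": 0,"wy": 0,"wz": 0,"claw": 0},
    {"x": -0.4,"y": -0.03,"z": -0.7,"wx": 0,"wy": 0,"wz": 0,"claw": 0},
    {"x": -0.3,"y": -0.03,"z": -0.6,"wx": 0,"wy": 0,"wz": 0,"claw": 0},
    {"x": -0.2,"y": -0.02,"z": -0.7,"wx": 0,"wy": 0,"wz": 0,"claw": 0},
    {"x": -0.2,"y": -0.02,"z": -0.7,"wx": 0,"wy": 0,"wz": 0,"claw": 0},
    {"x": -0.1,"y": 0,"z": -0.7,"wx": 0,"wy": 0,"wz": 0,"claw": 0},
    {"x": 0,"y": 0,"z": 0,"wx": 0,"wy": 0,"wz": 0,"claw": 0},
  ],
)

```text
time: 8.33
tool_pos: [0.5312, -0.056, 0.1225]
tcp_rot: [0.999, 0.04, -0.001, -0.0]
ft_force: [-0.3, -0.4, -0.1]
grip_width: 0.0001
gripper_force: 0.0
```

```bash
cat > g.py <<'E'
from h import *
from scipy.spatial.transform import Rotation as R
st=observe();r=R.from_quat(st['tcp_rot'])
z=r.apply([0,0,1]);tip=st['tool_pos']+.014*z
print('tcp',C(st['tool_pos']).round(1),'tip',C(tip).round(1),'axis',z.round(2),'F',np.round(st['ft_force'],1),st['time'],'q',np.round(st['q'],2))
E
python3 g.py
```

```text
tcp [-1.606e+02 -1.000e-01  1.225e+02] tip [-1.606e+02 -1.000e-01  1.085e+02] axis [-0.  0. -1.] F [-0.3 -0.4 -0.1] 8.3333 q [-0.17  0.4   1.69  0.    1.05  1.32]
```

Emit:
servo_tool(
  plan=[
    {"x": -0.5,"y": 0,"z": 1,"wx": 0.5,"wy": -6.6,"wz": 0,"claw": 0},
    {"x": -0.5,"y": 0,"z": 1,"wx": 0.5,"wy": -6.6,"wz": 0,"claw": 0},
    {"x": -0.5,"y": 0,"z": 0,"wx": 0.5,"wy": -6.6,"wz": 0,"claw": 0},
    {"x": -0.5,"y": 0,"z": 0,"wx": 0.5,"wy": -6.6,"wz": 0,"claw": 0},
    {"x": 0,"y": 0,"z": 0,"wx": 0.5,"wy": -6.6,"wz": 0,"claw": 0},
    {"x": 0,"y": 0,"z": 0,"wx": 0.5,"wy": -6.6,"wz": 0,"claw": 0},
    {"x": 0,"y": 0,"z": 0,"wx": 0.5,"wy": -6.6,"wz": 0,"claw": 0},
    {"x": 0,"y": 0,"z": 0,"wx": 0.5,"wy": -6.6,"wz": 0,"claw": 0},
    {"x": 0,"y": 0,"z": 0,"wx": 0.6,"wy": -6.6,"wz": 0,"claw": 0},
  ],
)

```text
time: 9.08
tool_pos: [0.5142, -0.0461, 0.1444]
tcp_rot: [0.927, 0.048, 0.371, -0.033]
ft_force: [0.4, 0.4, 0.1]
grip_width: -0.0001
gripper_force: 0.0
```

```bash
python3 g.py; python3 - <<'E'
from h import *
s=snap('scene');t=snap('top');w=snap('wrist')
c=lambda d,x0,x1,y0,y1,k:cv2.resize(d['img'][y0:y1,x0:x1],None,fx=k,fy=k,interpolation=cv2.INTER_CUBIC)[:,:,::-1]
A=c(s,290,390,130,230,4)[:400,:400]
B=np.ascontiguousarray(w['img'][:,:,::-1][:, 120:520])
cv2.imwrite('pics/c5.png',np.hstack([A,B]))
E
```

```text
tcp [-176.7   11.2  144.4] tip [-167.1   11.8  134.3] axis [ 0.68  0.1  -0.72] F [0.4 0.4 0.1] 9.0833 q [-0.29  0.13  2.17  1.19  0.32  0.11]
```

View pics/c5.png

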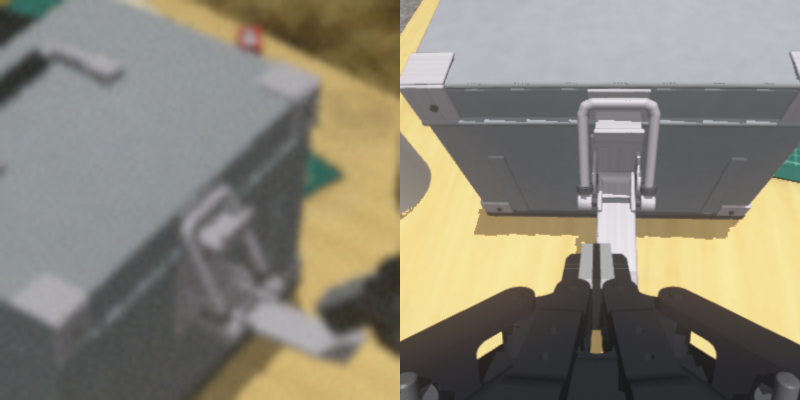

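```bash
cat >> g.py <<'E'
import sys
T=float(sys.argv[1]) if len(sys.argv)>1 else 60
tgt=R.from_rotvec(-np.radians(T)*np.r_[YH,0])*R.from_rotvec([0,0,PHI])*R.from_rotvec([np.pi,0,0])
print('rot needed deg',np.degrees((tgt*r.inv()).as_rotvec()).round(1))
E
python3 g.py
```

```text
tcp [-177.    11.3  143.9] tip [-167.4   11.9  133.8] axis [ 0.68  0.1  -0.73] F [0.3 0.2 0.4] 9.2333 q [-0.29  0.13  2.17  1.18  0.32  0.13]
rot needed deg [  0.  -16.6  -2.1]
```

Emit:
servo_tool(
  plan=[
    {"x": -1,"y": 0,"z": 2,"wx": 0,"wy": -3.3,"wz": -0.4,"claw": 0},
    {"x": -1,"y": 0,"z": 2,"wx": 0,"wy": -3.3,"wz": -0.4,"claw": 0},
    {"x": 0,"y": -0.4,"z": 0,"wx": 0,"wy": -3.3,"wz": -0.4,"claw": 0},
    {"x": 0,"y": -0.4,"z": 0,"wx": 0,"wy": -3.3,"wz": -0.4,"claw": 0},
    {"x": 0,"y": -0.4,"z": 0,"wx": 0,"wy": -3.3,"wz": -0.4,"claw": 0},
    {"x": 0,"y": 0,"z": 0,"wx": 0,"wy": 0,"wz": 0,"claw": 0},
    {"x": 0,"y": 0,"z": 0,"wx": 0,"wy": 0,"wz": 0,"claw": 0},
    {"x": 0,"y": 0,"z": 0,"wx": 0,"wy": 0,"wz": 0,"claw": 0},
  ],
)

```text
time: 9.9
tool_pos: [0.4943, -0.0533, 0.1839]
tcp_rot: [0.876, 0.04, 0.48, -0.026]
ft_force: [-1.4, 0.4, 0.1]
grip_width: -0.0002
gripper_force: 0.0
```

```bash
python3 g.py
```

```text
tcp [-197.1    5.6  183.9] tip [-185.3    5.8  176.4] axis [ 0.84  0.08 -0.54] F [-1.4  0.4  0.1] 9.9 q [-0.36  0.02  2.3   1.91  0.4  -0.61]
rot needed deg [-0.2 -2.6 -0.8]
```

Emit:
servo_tool(
  plan=[
    {"x": 0.5,"y": -0.1,"z": -2,"wx": 0,"wy": -1,"wz": -0.4,"claw": 0},
    {"x": 0.5,"y": -0.1,"z": -2,"wx": 0,"wy": -1,"wz": -0.4,"claw": 0},
    {"x": 0.5,"y": -0.1,"z": -1,"wx": 0,"wy": -0.6,"wz": 0,"claw": 0},
    {"x": 0.5,"y": -0.1,"z": -1,"wx": 0,"wy": 0,"wz": 0,"claw": 0},
    {"x": 0,"y": 0,"z": -0.5,"wx": 0,"wy": 0,"wz": 0,"claw": 0},
  ],
)

```text
time: 10.32
tool_pos: [0.5142, -0.0565, 0.1203]
tcp_rot: [0.866, 0.035, 0.499, -0.023]
ft_force: [0.9, 0.8, 1.1]
grip_width: -0.0
gripper_force: 0.4
```

```bash
python3 g.py
```

```text
tcp [-177.6    0.8  120.3] tip [-165.4    0.9  113.2] axis [ 0.86  0.08 -0.5 ] F [0.9 0.8 1.1] 10.3167 q [-0.34  0.26  2.3   2.38  0.55 -1.11]
rot needed deg [-0.3 -0.1 -0.2]
```

Emit:
servo_tool(
  plan=[
    {"x": 0.1,"y": 0,"z": -0.8,"wx": 0,"wy": 0,"wz": 0,"claw": 0},
    {"x": 0.15,"y": 0,"z": -0.8,"wx": 0,"wy": 0,"wz": 0,"claw": 0},
    {"x": 0.2,"y": 0,"z": -0.7,"wx": 0,"wy": 0,"wz": 0,"claw": 0},
    {"x": 0.4,"y": 0.03,"z": -0.8,"wx": 0,"wy": 0,"wz": 0,"claw": 0},
    {"x": 0.4,"y": 0.03,"z": -0.8,"wx": 0,"wy": 0,"wz": 0,"claw": 0},
    {"x": 0.5,"y": 0.04,"z": -0.8,"wx": 0,"wy": 0,"wz": 0,"claw": 0},
  ],
)

```text
time: 10.82
tool_pos: [0.5314, -0.0557, 0.0742]
tcp_rot: [0.865, 0.035, 0.5, -0.023]
ft_force: [-0.1, 0.6, 3.7]
grip_width: 0.0
gripper_force: 1.7
```

Emit:
servo_tool(
  plan=[
    {"x": 0.5,"y": 0.04,"z": -0.6,"wx": 0,"wy": 0,"wz": 0,"claw": 0},
    {"x": 0.6,"y": 0.05,"z": -0.7,"wx": 0,"wy": 0,"wz": 0,"claw": 0},
    {"x": 0.6,"y": 0.05,"z": -0.6,"wx": 0,"wy": 0,"wz": 0,"claw": 0},
    {"x": 0,"y": 0,"z": 0,"wx": 0,"wy": 0,"wz": 0,"claw": 0},
  ],
)

```text
time: 11.15
tool_pos: [0.5488, -0.0545, 0.0546]
tcp_rot: [0.865, 0.035, 0.5, -0.022]
ft_force: [0.4, 0.8, 0.2]
grip_width: 0.0
gripper_force: 0.0
```

```bash
python3 g.py
```

```text
tcp [-142.9    0.    54.6] tip [-1.307e+02  1.000e-01  4.760e+01] axis [ 0.86  0.07 -0.5 ] F [0.4 0.8 0.2] 11.15 q [-0.3   0.5   2.21  2.58  0.66 -1.3 ]
rot needed deg [-0.2 -0.  -0.1]
```

Emit:
servo_tool(
  plan=[
    {"x": 0.5,"y": 0.04,"z": -0.5,"wx": 0,"wy": 0,"wz": 0,"claw": 0},
    {"x": 0.5,"y": 0.04,"z": -0.6,"wx": 0,"wy": 0,"wz": 0,"claw": 0},
  ],
)

```text
time: 11.32
tool_pos: [0.5584, -0.054, 0.0443]
tcp_rot: [0.865, 0.034, 0.5, -0.022]
ft_force: [-0.9, -0.7, 1.5]
grip_width: -0.0001
gripper_force: 0.7
```

Emit:
servo_tool(
  plan=[
    {"x": 0.5,"y": 0.04,"z": 0,"wx": 0,"wy": 0,"wz": 0,"claw": 0},
    {"x": 0.5,"y": 0.04,"z": 0,"wx": 0,"wy": 0,"wz": 0,"claw": 0},
  ],
)

```text
time: 11.48
tool_pos: [0.5682, -0.0531, 0.0436]
tcp_rot: [0.866, 0.034, 0.499, -0.022]
ft_force: [0.1, 0.1, 0.1]
grip_width: 0.0
gripper_force: 0.2
```

```bash
python3 g.py; cat > p.py <<'E'
from h import *
for n in('wrist','scene'):
    d=get_image(n);g=cv2.cvtColor(d['img'],cv2.COLOR_RGB2GRAY)
    for y in(20,-20,28,0):
        print(n,y,[(z,int(cv2.getRectSubPix(g,(1,1),tuple(map(float,proj(d,W(-97,y,z)))))[0,0])) for z in range(176,84,-3)])
    print([np.round(proj(d,W(-97,0,z))) for z in(85,150)])
E
python3 p.py
```

```text
tcp [-123.5   -0.2   43.6] tip [-1.113e+02 -1.000e-01  3.660e+01] axis [ 0.86  0.07 -0.5 ] F [0.1 0.1 0.1] 11.4833 q [-0.28  0.55  2.15  2.6   0.65 -1.31]
rot needed deg [-0.2 -0.1 -0. ]
wrist 20 [(176, 104), (173, 105), (170, 105), (167, 105), (164, 105), (161, 104), (158, 113), (155, 126), (152, 134), (149, 139), (146, 140), (143, 140), (140, 140), (137, 141), (134, 142), (131, 142), (128, 142), (125, 142), (122, 141), (119, 141), (116, 141), (113, 140), (110, 139), (107, 139), (104, 138), (101, 137), (98, 82), (95, 85), (92, 122), (89, 119), (86, 121)]
wrist -20 [(176, 111), (173, 112), (170, 112), (167, 112), (164, 112), (161, 113), (158, 113), (155, 114), (152, 114), (149, 114), (146, 117), (143, 120), (140, 122), (137, 125), (134, 129), (131, 132), (128, 134), (125, 136), (122, 138), (119, 139), (116, 141), (113, 142), (110, 143), (107, 144), (104, 144), (101, 145), (98, 78), (95, 79), (92, 134), (89, 134), (86, 135)]
wrist 28 [(176, 102), (173, 102), (170, 103), (167, 102), (164, 102), (161, 102), (158, 102), (155, 102), (152, 102), (149, 103), (146, 104), (143, 122), (140, 11
[... 1438 characters left out ...]
, (158, 130), (155, 111), (152, 103), (149, 99), (146, 97), (143, 99), (140, 103), (137, 106), (134, 105), (131, 104), (128, 105), (125, 106), (122, 107), (119, 107), (116, 104), (113, 102), (110, 102), (107, 94), (104, 89), (101, 81), (98, 76), (95, 78), (92, 83), (89, 85), (86, 93)]
scene 0 [(176, 84), (173, 87), (170, 95), (167, 121), (164, 143), (161, 137), (158, 137), (155, 154), (152, 171), (149, 178), (146, 177), (143, 167), (140, 150), (137, 136), (134, 129), (131, 112), (128, 100), (125, 98), (122, 104), (119, 103), (116, 103), (113, 102), (110, 101), (107, 100), (104, 102), (101, 105), (98, 108), (95, 111), (92, 111), (89, 110), (86, 107)]
[array([344., 208.]), array([346., 185.])]
```

Emit:
servo_tool(
  plan=[
    {"x": 0.5,"y": 0.04,"z": 0,"wx": 0,"wy": 0,"wz": 0,"claw": 0},
    {"x": 0.4,"y": 0.03,"z": 0,"wx": 0,"wy": 0,"wz": 0,"claw": 0},
  ],
)

```text
time: 11.75
tool_pos: [0.5774, -0.0526, 0.0444]
tcp_rot: [0.865, 0.034, 0.5, -0.022]
ft_force: [-1.0, -0.8, -0.4]
grip_width: -0.0003
gripper_force: 0.0
```

Emit:
servo_tool(
  plan=[
    {"x": 0.4,"y": 0.03,"z": 0,"wx": 0,"wy": 0,"wz": 0,"claw": 0},
    {"x": 0.4,"y": 0.03,"z": 0,"wx": 0,"wy": 0,"wz": 0,"claw": 0},
  ],
)

```text
time: 11.92
tool_pos: [0.5855, -0.0519, 0.0444]
tcp_rot: [0.865, 0.034, 0.5, -0.022]
ft_force: [-0.3, 0.9, -0.9]
grip_width: 0.0004
gripper_force: 0.0
```

Emit:
servo_tool(
  plan=[
    {"x": 0.2,"y": 0.02,"z": 0,"wx": 0,"wy": 0,"wz": 0,"claw": 0},
    {"x": 0.2,"y": 0.02,"z": 0,"wx": 0,"wy": 0,"wz": 0,"claw": 0},
  ],
)

```text
time: 12.08
tool_pos: [0.5878, -0.0515, 0.0432]
tcp_rot: [0.866, 0.034, 0.498, -0.022]
ft_force: [-30.9, -3.8, 9.2]
grip_width: -0.0
gripper_force: 13.8
```

```bash
python3 g.py
```

```text
tcp [-1.038e+02 -1.000e-01  4.320e+01] tip [-91.7  -0.   36.2] axis [ 0.86  0.07 -0.5 ] F [-30.9  -3.8   9.2] 12.0833 q [-0.27  0.57  2.11  2.61  0.62 -1.3 ]
rot needed deg [-0.2 -0.2 -0. ]
```

Emit:
servo_tool(
  plan=[
    {"x": -0.5,"y": -0.04,"z": 0,"wx": 0,"wy": 0,"wz": 0,"claw": 0},
    {"x": -2,"y": -0.16,"z": 0,"wx": 0,"wy": 0,"wz": 0,"claw": 0},
    {"x": -3,"y": -0.2,"z": 2,"wx": 0,"wy": 0,"wz": 0,"claw": 0},
    {"x": -3,"y": -0.2,"z": 2,"wx": 0,"wy": 0,"wz": 0,"claw": 0},
    {"x": -3,"y": -0.2,"z": 2,"wx": 0,"wy": 0,"wz": 0,"claw": 0},
    {"x": -2,"y": -0.2,"z": 3,"wx": 0,"wy": 0,"wz": 0,"claw": 0},
    {"x": 0,"y": 0,"z": 3,"wx": 0,"wy": 0,"wz": 0,"claw": 0},
    {"x": 0,"y": 0,"z": 3,"wx": 0,"wy": 0,"wz": 0,"claw": 0},
    {"x": 0,"y": 0,"z": 0,"wx": 0,"wy": 0,"wz": 0,"claw": 0},
  ],
)

```text
time: 12.83
tool_pos: [0.4568, -0.0617, 0.1932]
tcp_rot: [0.863, 0.035, 0.503, -0.022]
ft_force: [-0.2, 0.5, 0.8]
grip_width: 0.0002
gripper_force: 0.0
```

```bash
python3 g.py; python3 - <<'E'
from h import *
d=get_image('wrist');g=cv2.cvtColor(d['img'],cv2.COLOR_RGB2GRAY);hsv=cv2.cvtColor(d['img'],cv2.COLOR_RGB2HSV)
for p in((-97,0,150),(-80,0,165),(-98,0,100),(-82,0,20),(-97,23,150)): print(p,np.round(proj(d,W(*p))))
def row(x,z,ys=range(-32,33,4)): print(x,z,[int(cv2.getRectSubPix(g,(1,1),tuple(map(float,proj(d,W(x,y,z)))))[0,0]) for y in ys])
for z in range(172,126,-3): row(-97,z)
print()
for z in range(120,4,-6): row(-98+(100-z)*.2-2 if z<100 else -98,z)
E
```

```text
tcp [-235.2    0.3  193.2] tip [-223.     0.3  186.2] axis [ 0.87  0.07 -0.49] F [-0.2  0.5  0.8] 12.8333 q [-0.43 -0.07  2.4   1.93  0.48 -0.67]
rot needed deg [-0.2  0.4 -0.1]
(-97, 0, 150) [316. 162.]
(-80, 0, 165) [316. 136.]
(-98, 0, 100) [316. 205.]
(-82, 0, 20) [316. 243.]
(-97, 23, 150) [289. 162.]
-97 172 [106, 107, 108, 108, 106, 144, 136, 153, 154, 155, 155, 155, 144, 105, 107, 108, 105]
-97 169 [105, 105, 105, 105, 105, 121, 121, 121, 121, 121, 121, 121, 120, 104, 104, 105, 105]
-97 166 [105, 105, 106, 105, 105, 119, 119, 119, 119, 119, 119, 119, 117, 104, 104, 105, 104]
-97 163 [105, 106, 105, 104, 104, 124, 124, 124, 123, 124, 122, 121, 121, 103, 103, 103, 104]
-97 160 [104, 104, 105, 104, 158, 221, 224, 223, 223, 223, 222, 221, 183, 116, 103, 102, 104]
-97 157 [103, 104, 104, 109, 182, 150, 150, 150, 151, 152, 152, 152, 158, 178, 103, 102, 102]
-97 154 [104, 104, 104, 128, 120, 111, 123, 123, 130, 169, 169, 169, 109, 130, 105, 103, 102]
-97 151 [166, 165, 164, 133, 112, 161, 196, 187, 202, 203, 203, 203, 115, 120, 159, 144, 138]
-97 148 [98, 98, 98, 116, 110, 108, 119,
[... 1841 characters left out ...]
01, 102, 100, 100, 112, 110, 112, 111, 113, 111, 101, 100, 101, 101, 101]
-88.4 42 [103, 102, 101, 101, 100, 101, 112, 110, 112, 111, 113, 110, 100, 100, 101, 101, 100]
-87.2 36 [101, 101, 102, 101, 100, 101, 116, 117, 117, 117, 119, 113, 100, 100, 102, 102, 100]
-86.0 30 [101, 100, 101, 101, 101, 102, 121, 122, 122, 121, 121, 117, 100, 102, 102, 103, 101]
-84.8 24 [97, 97, 98, 98, 121, 140, 147, 122, 86, 113, 148, 145, 129, 98, 98, 97, 98]
-83.6 18 [72, 72, 72, 72, 161, 187, 187, 134, 54, 112, 187, 186, 172, 73, 72, 73, 72]
-82.4 12 [66, 65, 65, 65, 171, 187, 187, 131, 54, 109, 187, 186, 180, 69, 66, 66, 66]
-81.2 6 [85, 86, 86, 87, 185, 186, 187, 128, 56, 94, 186, 186, 185, 87, 83, 83, 84]
```

```bash
python3 -c "
from bench import finish_job
print(finish_job())"
```

```text
the job is handed in; nothing more can be done
None
```

I shut the lid, hooked the wire loop behind the keeper's lip, pushed the lever to its stop at about 31 N and handed the job in at about 13 s. The final position was checked only by brightness readings from the wrist camera, which fit a clamped latch, and the judge's result wasn't shown. I felt little pull from the loop on the way down, and the arm never went near the mug, tape or pencil.

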